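Clamp the printed hub and hold the index plunger back

ROBOT

A 7-joint arm with a two-finger parallel gripper is mounted at the origin on the work surface. World frame = base frame: x ahead of the robot, y to its left, z up, the work surface at z = 0. Lengths are in mm, angles in rad, forces in N, time in s.
With the tool pointing down it reaches from about 400 to 875 mm from the base axis. Payload 19.3 kg.
Tool frame: the origin (TCP) lies at the very end of the fingers, on their centre line; the grasp point (between the pads) lies 19 mm behind it (grip_point_offset is the z of the grasp point in the tool frame, in mm); z points along the fingers, x is the direction in which the jaws open and shut, and the axes are right-handed (so a half turn about z gives the same grasp; the last joint's range is limited). The gripper opens to 85 mm and grips with 20 to 120 N. Pads are 22 mm wide; open, the fingers measure 114 mm over their backs; the gripper's body (76 mm by 85 mm) begins 54 mm behind the grasp point. The pads swing forward as they close: fully open they stand 13 mm farther back than shut.
Start: joints at [-1.392, 0.521, -0.036, 1.599, 0.021, 1.021, -0.113], TCP at [153.92, 605.742, 231.291] pointing down, gripper open.
Joint ranges: [-2.91, 2.91], [-0.3, 2.13], [-1.5, 1.42], [0.17, 2.43], [-1.26, 4.41], [0.16, 1.93], [-2.52, 2.52]. Speed limits (rad/s): [1.89, 1.89, 2.39, 2.39, 3.01, 3.01, 3.01].

INTERFACE

Orientations are given as a 3x3 rotation matrix whose columns are the frame's x, y, z axes.
In Python, from workcell import movep, movel, goto_joints, open_gripper, clamp, wait, inverse_kinematics, read_state, camera, PlanningError, finish_job, grip_point_offset gives the robot as it stands. Calls block until the motion is done:
- movep(position, orientation): joint-space move of the TCP to a pose.
- movel(position, frame=None, max_speed=150, guard=None): straight line of the TCP; frame=None keeps the orientation; max_speed is the mean speed in mm/s. With guard (N) it stops when the force on the tool has changed by that much, and returns True; else False.
- goto_joints(angles): joint-space move.
- open_gripper() and clamp(): open the fingers fully, or close them until they stop; the grip force is fixed at half the most.
- wait(seconds).
- inverse_kinematics(position, orientation): joint angles nearest the present ones, or None.
- read_state(): the state.
- camera(name): name is "scene" or "top" or "wrist"; returns a dict with "image" (384x512x3 uint8, blue, green, red), "range_z" (384x512 float32, mm along the optical axis (not along the pixel's ray), 0 where there is no reading), "fx", "fy", "cx", "cy" (pixels), "cam_to_world" (4x4, takes a point from camera to world coordinates). Camera axes: x right, y up, looking along -z (the intrinsics and any distortion apply to the point x, -y, -z); pixel columns grow to the right and rows downward; lengths in mm; the calibration is good to about 2 mm. A picture is of the moment at which its call begins.
A pose or a line that the arm cannot do raises PlanningError and nothing moves.
- finish_job(): hands the job in, once; it reports no verdict.
The state is a dict: "time": time; "qpos": joint angles; "qvel": joint speeds; "joint_efforts": joint torques, N m; "eef_pos": TCP position; "tool_rot": TCP orientation; "ft_force": force on the tool from outside, world axes, zero at the start; "torque": the same for the moment, N m; "finger_gap": finger opening in mm.
Only numpy, scipy, OpenCV 4.12 (cv2) and the standard library are available. Lean on these libraries where they do the work, as an engineer would, in place of code of your own. Each camera call takes 0.05 s, during which the arm holds its last target.

TASK

The white printed hub is already loaded on the round index table: first swing the hold-down arm fully down over it, and only then pull the knob of the index plunger straight up, fully back against its spring, so that the pin is clear of its hole and a student can turn the table. Finish while still holding the knob fully up in the fingers; do not let go of it. Leave the hub and everything else on the desk where it is.

Things in the scene. Friction and masses are not known exactly. Their poses are not given: they have to be found in the camera images.
- index_table: Rotary index table, fixed and locked. Origin: centre of its underside, on the desk. Grey round base 300 mm across, 14 mm high; aluminium disc 210 mm across, top 45 mm above the desk, ring of small dark holes near its rim. In its frame the hinge fork of the hold-down arm is at x = +80 mm, y = 0 (44 mm wide, top at 110 mm); the closed arm lies from there along -x. Yaw within 0.45 rad.
- holddown_hinge (a point): Hinge axis of the hold-down arm, 100 mm above the desk, fixed to the index table; its axes are the index table's, the hinge runs along y.
- holddown (a joint): Angle of the hold-down arm above level, rad: 0 = fully down (level, on its stop, rubber pad just over the hub), 1.5 = nearly upright. Starts open between 1.0 and 1.4; stays wherever it is left (stiff hinge, about 0.25 N m: 1 to 3 N at the handle).
- holddown_handle (a point): Grip point on the hold-down arm's handle, moves with it: black round bar 14 mm thick, 88 mm long, parallel to the hinge, 160 mm from it. A flat steel arm 16 mm wide joins one end; the bar stands free for 70 mm toward the table's +y, this point 48 mm from the arm's centre line. In the index table's frame (mm): x = 80 - 160 cos(angle), y = 48, z = 100 + 160 sin(angle). Closed: 55 mm above the disc.
- plunger_knob (a point): Centre of the index plunger's pull knob, moves with it: black upright round knob 27 mm in diameter, 24 mm high, centre 104 mm above the desk when seated. Below it a steel bush 22 mm in diameter (top at 88 mm) on a dark bracket at the table's rim (nose 36 mm wide, top at 70 mm). 92 mm from the index table's axis, on its -y side, within 0.5 rad either way round the rim.
- plunger (a joint): How far the plunger is pulled up, m: 0 = pin seated, 0.016 = fully back on its stop. The pin is 6 mm in diameter and sits 11 mm deep. A spring pulls it down: about 6 N at the start of the pull, 10 N at the end; it snaps back if let go.
- hub: White printed hub (ring) 48 mm in diameter, 39 mm high, standing loose on the disc around a centring pin 13 mm in diameter; origin at the centre of its underside. Leave it.
- gear: Loose grey printed gear, 60 mm across, 18 mm high, flat on the desk about 210 mm from the index table's axis on its +y side; origin: centre of the underside. Leave it.
- driver: Screwdriver with a black handle, 160 mm long, lying on the desk about 215 mm from the index table's axis on its -y side; origin under its middle. Leave it.
- glue: White glue bottle standing at the back, 48 mm in diameter, 120 mm high; origin: centre of the underside. Leave it.
- scraper: Print scraper with a wooden handle, 200 mm long, lying at the right of the desk. Leave it.
- caliper: Steel caliper 170 mm long lying flat at the left of the desk. Leave it.

How it is judged:
By the outcome, as a careful person would: the job done as asked, in the order asked, and still so for the second after the job is handed in, while the arm keeps its last pose, push and grip.
It also fails if it takes over 48 s, if anything falls off the work surface, if the arm or the gripper's body presses on something with over 40 N, if the wrist force passes 120 N, or if a joint passes its speed limit or range.

## Working session

There is one attempt and no reset: what is moved stays moved. The work goes in short steps, each a Python script; the robot and the scene stay as the last script left them, time stands still between calls to the robot, and variables do not carry over. Pictures are saved under pics/ and viewed, and the job is handed in when it is done.

```bash
ls; mkdir -p pics; python3 - <<'E'
from workcell import *
import cv2,numpy as np
for n in ["scene","top","wrist"]:
    c=camera(n); cv2.imwrite(f"pics/{n}0.png",c["image"]); np.savez(f"{n}0.npz",**c)
    print(n,c["fx"],c["fy"],c["cx"],c["cy"],{k for k in c},np.round(c["cam_to_world"],3).tolist())
s=read_state();print(s["time"],s["eef_pos"],np.round(s["tool_rot"],3),s["finger_gap"],grip_point_offset)
E
```

```text
pics
scene 468.0266039248721 468.0266039248721 251.97372505123968 192.10736181371584 {'fx', 'range_z', 'cy', 'fy', 'cam_to_world', 'image', 'cx'} [[-0.472, -0.729, 0.495, 1399.403], [0.881, -0.385, 0.273, 430.951], [-0.008, 0.566, 0.825, 1387.285], [0.0, 0.0, 0.0, 1.0]]
top 388.05963925288967 388.05963925288967 250.59491355551623 190.9966994574159 {'fx', 'range_z', 'cy', 'fy', 'cam_to_world', 'image', 'cx'} [[-0.001, 0.993, -0.114, 482.027], [-1.0, 0.002, 0.024, 12.66], [0.024, 0.114, 0.993, 1344.527], [0.0, 0.0, 0.0, 1.0]]
wrist 331.9409941029533 331.9409941029533 261.2327694762307 186.8847679587202 {'fx', 'range_z', 'cy', 'fy', 'cam_to_world', 'image', 'cx'} [[0.248, -0.929, -0.274, 82.964], [0.969, 0.237, 0.071, 624.398], [-0.001, -0.283, 0.959, 373.595], [0.0, 0.0, 0.0, 1.0]]
0.15 [153.82243252 605.50532033 230.83742913] [[ 0.246  0.969 -0.   ]
 [ 0.969 -0.246 -0.001]
 [-0.001  0.    -1.   ]] 85.73817637796094 -18.700000000000003
```

View pics/top0.png

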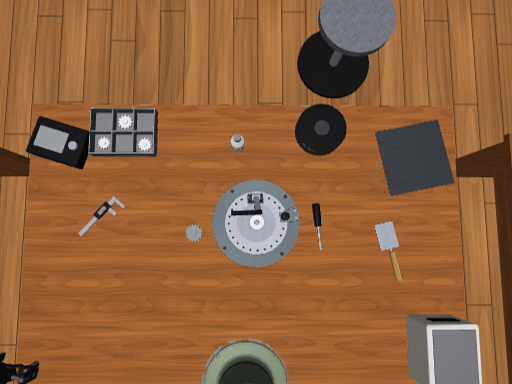

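View pics/scene0.png

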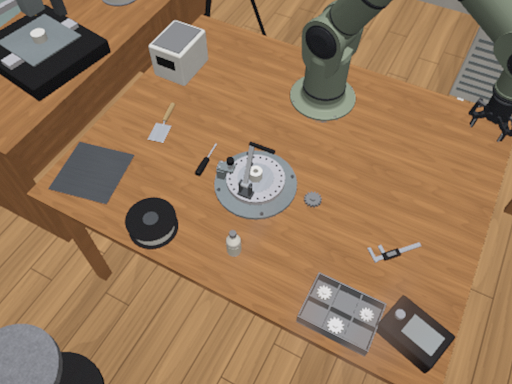

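The top view shows the index table at about (256,223), the hinge fork at (255,200), the black handle bar at (245,212) and the knob at (285,216). Next I'll measure these.

```bash
cat > h.py <<'E'
import numpy as np,cv2
def ray(c,u,v):
    M=np.array(c["cam_to_world"]); d=np.array([(u-c["cx"])/c["fx"],-(v-c["cy"])/c["fy"],-1.0])
    return M[:3,3],M[:3,:3]@d
def plane(c,u,v,z):
    o,d=ray(c,u,v); return o+d*(z-o[2])/d[2]
def cloud(c):
    r=c["range_z"];v,u=np.mgrid[:r.shape[0],:r.shape[1]]
    M=np.array(c["cam_to_world"])
    d=np.stack([(u-c["cx"])/c["fx"]*r,-(v-c["cy"])/c["fy"]*r,-r],-1)
    return d@M[:3,:3].T+M[:3,3]
E
python3 - <<'E'
from h import *
for n,(x0,y0,w,hh) in dict(top=(200,170,120,105),scene=(190,130,130,100)).items():
    c=np.load(n+"0.npz");im=c["image"]
    cv2.imwrite(f"pics/{n}0z.png",cv2.resize(im[y0:y0+hh,x0:x0+w],None,fx=6,fy=5.7 if 0 else 6-0.3*0,interpolation=cv2.INTER_CUBIC)[:600])
c=np.load("top0.npz");P=cloud(c)
for (u,v) in [(256,250),(256,235),(245,212),(285,216),(255,200),(256,223),(193,233)]: print(u,v,P[v,u].round(1))
# base ring by colour : hsv
hsv=cv2.cvtColor(c["image"],cv2.COLOR_BGR2HSV)
print(hsv[255,256],hsv[240,256],hsv[280,256])
m=((hsv[...,1]<80)&(hsv[...,2]>60)).astype(np.uint8)
m[:, :205]=0;m[:,305:]=0;m[:170]=0;m[275:]=0
ct=max(cv2.findContours(m,0,2)[0],key=cv2.contourArea)
e=cv2.fitEllipse(cv2.convexHull(ct));print(e,plane(c,*e[0],14))
b=((hsv[...,2]<45)).astype(np.uint8);b[:, :225]=0;b[:,305:]=0;b[:185]=0;b[240:]=0
n,l,s,ce=cv2.connectedComponentsWithStats(b)
for i in range(1,n):
    if s[i,4]>5: print(s[i],ce[i],P[l==i].mean(0).round(1),P[l==i].max(0).round(1))
E
```

```text
256 250 [434.6 -35.7  48.5]
256 235 [483.9 -36.1  41.5]
245 212 [547.5   2.7 259.4]
285 216 [ 543.6 -125.5  115.4]
255 200 [590.2 -28.8 161.9]
256 223 [523.3 -35.6  56.9]
193 233 [490.9 176.2  20.8]
[103  38 128] [113  25 184] [ 12 177 161]
((255.467041015625, 223.10060119628906), (86.97584533691406, 87.6195068359375), 172.38592529296875) [524.38437484 -35.39778415  14.        ]
[232 210  30   5 114] [246.0877193 212.1754386] [ 5.468e+02 -4.000e-01  2.641e+02] [ 553.6   39.2 1344.5]
[281 213   8   7  41] [285.04878049 215.7804878 ] [ 544.3 -125.8  114.1] [ 553.  -112.8  120. ]
```

View pics/top0z.png

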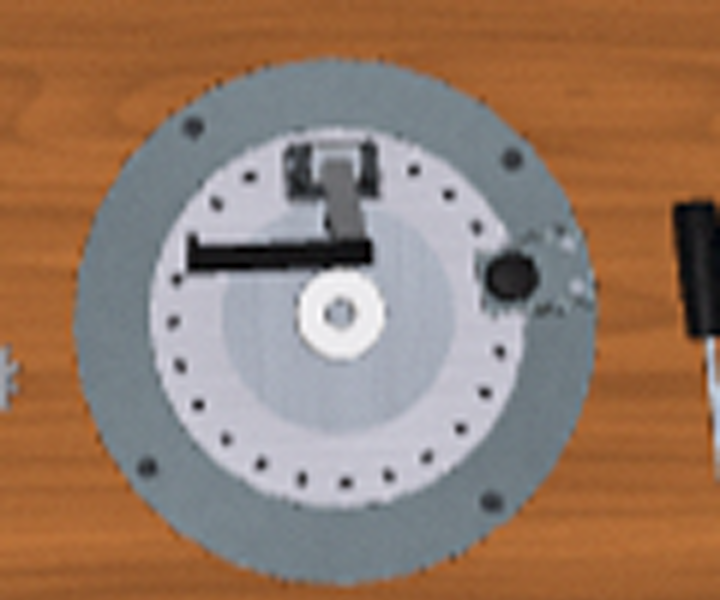

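View pics/scene0z.png

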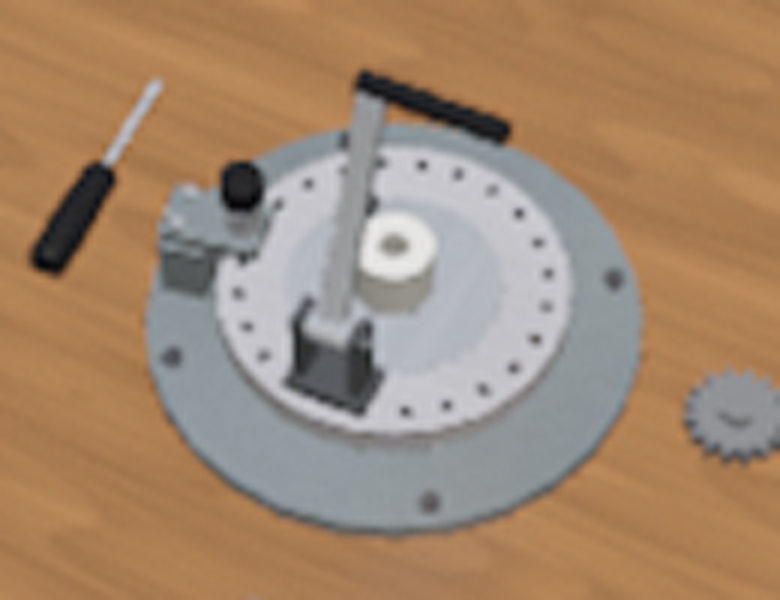

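```bash
python3 - <<'E'
from h import *
c=np.load("top0.npz");P=cloud(c);s=np.load("scene0.npz");S=cloud(s)
C=np.array([524.4,-35.4])
f=plane(c,200+332/6-.5+.1,170+170/6-.4,110);print("fork",f, np.arctan2(*(f[:2]-C)[::-1]),np.linalg.norm(f[:2]-C))
k=plane(c,285.05,215.78,116);print("knob top",k,np.linalg.norm(k[:2]-C))
# bar from depth both views
for n,cam,Q in (("top",c,P),("scene",s,S)):
    hsv=cv2.cvtColor(cam["image"],cv2.COLOR_BGR2HSV)
    m=(hsv[...,2]<60)&(Q[...,2]>215)&(Q[...,2]<290)&(np.hypot(Q[...,0]-C[0],Q[...,1]-C[1])<160)
    q=Q[m];print(n,len(q),q.min(0).round(1),q.max(0).round(1))
    mu=q.mean(0);d=np.linalg.svd(q-mu)[2][0];d*=np.sign(d[1]);t=(q-mu)@d
    print(mu.round(1),d.round(3),t.min().round(1),t.max().round(1),"yaw",np.arctan2(-d[0],d[1]))
    m=(hsv[...,2]<60)&(Q[...,2]>90)&(Q[...,2]<130)&(np.hypot(Q[...,0]-k[0],Q[...,1]-k[1])<30)
    q=Q[m];print("knob",len(q),q.mean(0).round(1),q.min(0).round(1),q.max(0).round(1))
    # arm points: grey, high
    m=(Q[...,2]>130)&(Q[...,2]<250)&(np.hypot(Q[...,0]-C[0],Q[...,1]-C[1])<110);q=Q[m]
    hx=None
    print("arm",len(q),np.polyfit(q[:,0],q[:,2],1))
E
```

```text
fork [601.56471086 -30.42806537 110.        ] 0.06434380694178855 77.32472267309825
knob top [ 544.24800774 -125.63222231  116.        ] 92.38937901581865
top 120 [542.1 -42.4 250. ] [553.5  41.9 260.9]
[5.473e+02 1.000e-01 2.564e+02] [-0.041  0.999 -0.013] -42.5 42.0 yaw 0.04094875205172031
knob 53 [ 545.  -124.4  116.6] [ 534.  -138.4  103.2] [ 556.3 -112.6  121.6]
arm 69 [  -2.45626454 1613.21415041]
scene 84 [545.1 -41.9 245.9] [560.1  43.4 260.1]
[553.1   2.7 253.2] [-0.04   0.999 -0.009] -44.4 40.5 yaw 0.03965514711307005
knob 44 [ 552.7 -122.2  111.7] [ 535.5 -132.9  101. ] [ 562.9 -110.9  119.3]
arm 217 [  -2.28250376 1514.75995746]
```

```bash
cat >> h.py <<'E'
C=np.array([524.4,-35.4]);YAW=0.045
def R(yaw,sg=1):
    x=sg*np.array([np.cos(yaw),np.sin(yaw),0]);z=np.array([0,0,-1.]);return np.stack([x,np.cross(z,x),z],1)
def T(x,y,z):
    c,s=np.cos(YAW),np.sin(YAW);return np.array([C[0]+c*x-s*y,C[1]+s*x+c*y,z])
def handle(a,dz=0,y=48): return T(80-160*np.cos(a),y,100+160*np.sin(a)+dz)
E
python3 - <<'E'
from workcell import *
from h import *
for sg in (1,-1):
    for p in (handle(1.22,80-19),handle(1.22,-19),handle(.6,-19),handle(0,-19),np.array([544.5,-125.5,87.]),np.array([544.5,-125.5,187.])):
        q=inverse_kinematics(p,R(YAW,sg));print(sg,p.round(1),None if q is None else np.round(q,2))
E
```

```text
1 [547.2  13.7 311.3] [-0.59  0.37  0.62  1.73 -0.23  1.12  0.14]
1 [547.2  13.7 231.3] [-0.54  0.45  0.56  1.83 -0.29  0.95  0.19]
1 [470.2  10.2 171.3] [-0.54  0.41  0.51  2.07 -0.3   0.73  0.2 ]
1 [442.3   9.   81. ] [-0.36  0.52  0.27  2.2  -0.3   0.46  0.19]
1 [ 544.5 -125.5   87. ] [-0.19  0.67  0.44  1.91 -0.45  0.66  0.57]
1 [ 544.5 -125.5  187. ] [-0.41  0.6   0.77  1.85 -0.52  0.91  0.65]
-1 [547.2  13.7 311.3] [-0.95  0.73  1.4   1.74 -0.74  1.33 -2.49]
-1 [547.2  13.7 231.3] [-0.89  0.74  1.23  1.84 -0.78  1.14 -2.47]
-1 [470.2  10.2 171.3] [-0.96  0.74  1.23  2.09 -0.87  0.97 -2.34]
-1 [442.3   9.   81. ] [-0.93  0.97  1.22  2.22 -1.23  0.97 -2.02]
-1 [ 544.5 -125.5   87. ] [-0.58  1.07  1.22  1.92 -1.18  1.1  -1.94]
-1 [ 544.5 -125.5  187. ] [-0.61  0.85  1.23  1.86 -0.9   1.13 -2.13]
```

```bash
python3 - <<'E'
from workcell import *
from h import *
movel([153.9,605.7,330.],max_speed=200)
movep(handle(1.22,60),R(YAW))
s=read_state();print(s["time"],s["eef_pos"].round(1),s["ft_force"])
c=camera("wrist");cv2.imwrite("pics/w1.png",c["image"]);np.savez("w1.npz",**c)
t=camera("top");cv2.imwrite("pics/t1.png",t["image"])
Q=cloud(c);hsv=cv2.cvtColor(c["image"],cv2.COLOR_BGR2HSV)
m=(hsv[...,2]<60)&(Q[...,2]>225)&(Q[...,2]<275)&(np.hypot(Q[...,0]-547,Q[...,1])<60)
q=Q[m];mu=q.mean(0);d=np.linalg.svd(q-mu,full_matrices=False)[2][0];print(len(q),mu.round(1),d.round(3),q.min(0).round(1),q.max(0).round(1))
E
```

```text
3.3083 [547.3  14.7 310.2] [-0.58089744  1.00086824 -0.1672899 ]
2447 [547.3   3.6 254.9] [ 0.04  -0.999 -0.   ] [539.8 -43.5 250.3] [555.3  44.7 258.2]
```

View pics/w1.png

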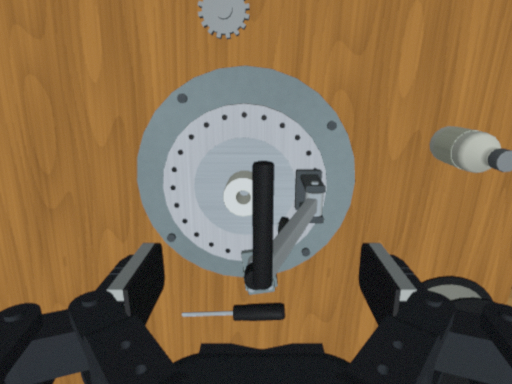

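The wrist view shows the bar between the open fingers, from (262,165) to (258,285). It is centred within 1 mm of my estimate, so I'll grip it and follow the arc down.

```bash
python3 - <<'E'
from workcell import *
from h import *
A=1.213;D=-18.7
movel(handle(A,D),max_speed=120)
print(clamp())
s=read_state();print(s["time"],s["eef_pos"].round(1),s["ft_force"].round(1),s["finger_gap"])
if 10<s["finger_gap"]<18:
    for a in np.linspace(A,0,9)[1:]:
        g=movel(handle(a,D),max_speed=110,guard=35)
        s=read_state();print(round(a,2),g,round(s["time"],2),s["eef_pos"].round(1),s["ft_force"].round(1),round(s["finger_gap"],1))
        if g: break
c=camera("top");cv2.imwrite("pics/t2.png",cv2.resize(c["image"][170:275,200:320],None,fx=5,fy=5))
E
```

```text
False
4.8833 [546.2  13.7 231.3] [-1.8 -0.9  5.7] 12.056234255271471
1.06 False 5.25 [524.1  12.7 220.4] [  4.7   0.2 -11.7] 12.2
0.91 False 5.62 [504.1  11.9 207.2] [ 4.8  0.7 -8.2] 11.8
0.76 False 5.98 [487.4  11.1 191.2] [ 12.4   0.3 -14.4] 12.1
0.61 False 6.35 [472.2  10.5 172.5] [10.5  1.7 -9.1] 11.9
0.45 False 6.72 [460.3  10.  151.7] [11.1  3.7 -7.6] 11.8
0.3 False 7.08 [451.8   9.7 129.3] [13.   3.5 -5.1] 11.9
0.15 False 7.45 [447.1   9.5 105.8] [14.8  4.7 -3.6] 11.9
0.0 True 7.71 [446.3   9.4  84.7] [ 3.   2.3 -1.3] 12.1
```

View pics/t2.png

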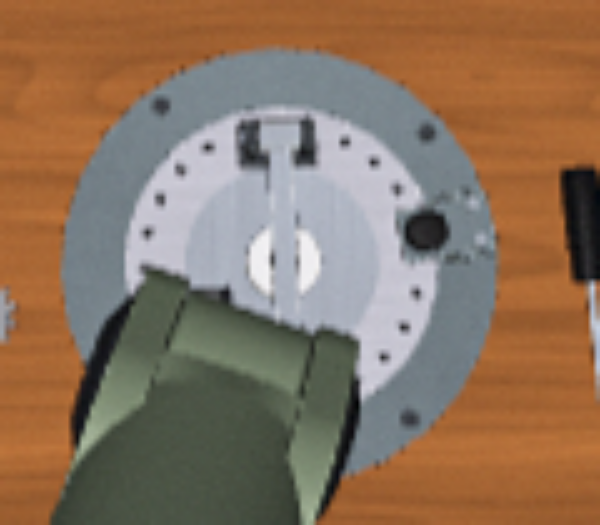

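The guard tripped 3 mm above the planned end, probably on the stop. I'll release, rise and check the angle, then press from above with closed fingers.

```bash
python3 - <<'E'
from workcell import *
from h import *
open_gripper()
p=read_state()["eef_pos"]; 
movel([p[0],p[1],190.],max_speed=150)
s=read_state();print(s["time"],s["ft_force"].round(1))
c=camera("wrist");cv2.imwrite("pics/w3.png",c["image"]);np.savez("w3.npz",**c)
Q=cloud(c);hsv=cv2.cvtColor(c["image"],cv2.COLOR_BGR2HSV)
m=(hsv[...,2]<60)&(Q[...,2]>80)&(Q[...,2]<150)&(np.hypot(Q[...,0]-447,Q[...,1]+3)<60)
q=Q[m];mu=q.mean(0);print(len(q),mu.round(1),q.min(0).round(1),q.max(0).round(1),np.percentile(q[:,2],[50,90]))
# arm strip heights along x
for x in range(460,600,20):
    w=(abs(Q[...,0]-x)<3)&(abs(Q[...,1]-(-35.4+(x-524)*.045))<5); print(x,np.median(Q[...,2][w]).round(1) if w.any() else None,end="; ")
E
```

```text
9.3167 [ 0.4  0.6 -0.3]
1872 [444.9   1.2 106.4] [437.1 -47.  100.2] [452.4  40.5 109.5] [106.73639128 107.87125038]
460 105.8; 480 106.0; 500 105.7; 520 106.3; 540 84.4; 560 105.9; 580 105.3;
```

View pics/w3.png

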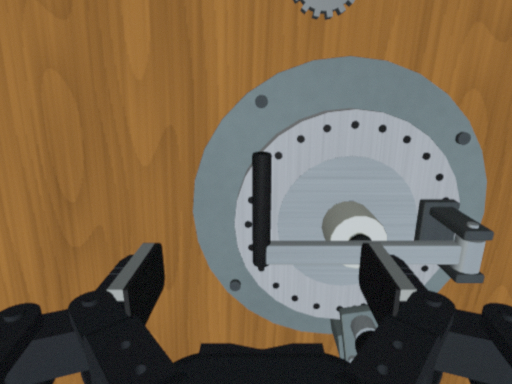

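The arm is level: 105.3–106.3 mm along its length, with the bar top at 107. I'll press it once more to be sure, then measure the knob.

```bash
python3 - <<'E'
from workcell import *
from h import *
clamp()
x,y=444.6,9.5
movel([x,y,125.],max_speed=120)
g=movel([x,y,101.],max_speed=30,guard=15)
s=read_state();print(g,s["time"],s["eef_pos"].round(1),s["ft_force"].round(1))
movel([x,y,200.],max_speed=200)
open_gripper()
movep([544.5,-110.,215.],R(YAW))
c=camera("wrist");cv2.imwrite("pics/w4.png",c["image"]);np.savez("w4.npz",**c)
Q=cloud(c)
s=read_state();print(s["time"],s["eef_pos"].round(1))
hsv=cv2.cvtColor(c["image"],cv2.COLOR_BGR2HSV)
m=((hsv[...,2]<60)&(Q[...,2]>113)&(Q[...,2]<120)&(np.hypot(Q[...,0]-544,Q[...,1]+125)<30)).astype(np.uint8)
ct=max(cv2.findContours(m,0,2)[0],key=cv2.contourArea);(u,v),r=cv2.minEnclosingCircle(ct)
print(u,v,r,m.sum(),plane(c,u,v,116),Q[m>0].mean(0))
E
```

```text
True 11.45 [444.8   9.6 106.2] [-6.2  0.9 28.6]
13.575 [ 544.3 -109.7  214.8]
263.2528076171875 204.3988800048828 16.647079467773438 821 [ 545.14762028 -122.67293547  116.        ] [ 545.16617571 -123.26152215  115.83526586]
```

View pics/w4.png

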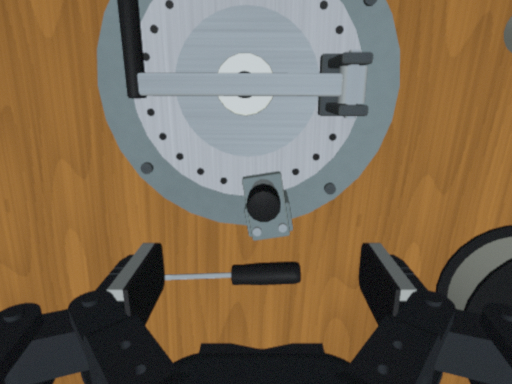

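Closed fingers met the bar at 106 mm, so the arm is on its stop. The knob is at pixel (263,204), at about (545,-124). Next I'll grasp it.

```bash
python3 - <<'E'
from workcell import *
from h import *
K=[544.9,-124.2]
movel([*K,200.],max_speed=100)
g=movel([*K,87.],max_speed=90,guard=15)
s=read_state();print(g,s["time"],s["eef_pos"].round(1),s["ft_force"].round(1))
if not g:
    clamp();s=read_state();print(s["time"],s["eef_pos"].round(1),s["ft_force"].round(1),s["finger_gap"])
    c=camera("scene");cv2.imwrite("pics/s5.png",cv2.resize(c["image"][100:230,170:330],None,fx=4.5,fy=4.5))
E
```

```text
False 15.3417 [ 545.2 -124.2   87.5] [ 0.1  0.5 -0.2]
15.925 [ 546.4 -124.1   87.6] [6.5 1.1 3.2] 25.409533100809625
```

View pics/s5.png

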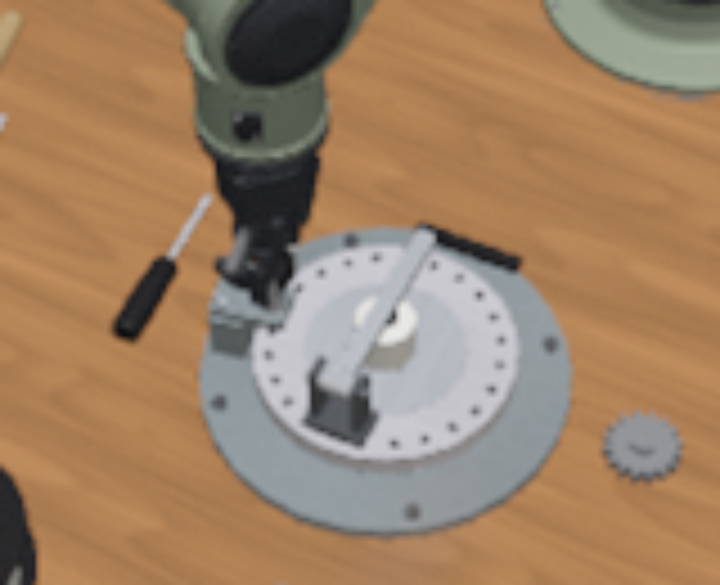

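The fingers hold the knob: the gap reads 25.4, just as the 14 mm bar read 12. I'll pull up in small steps and watch the force.

```bash
python3 - <<'E'
from workcell import *
from h import *
p=read_state()["eef_pos"];z0=p[2]
for dz in (4,8,12,14,15,16,17,18,19,20):
    movel([p[0],p[1],z0+dz],max_speed=30)
    s=read_state();f=s["ft_force"];print(dz,round(s["time"],2),(s["eef_pos"]-p).round(2),f.round(1),round(s["finger_gap"],2))
    if f[2]<-32: break
E
```

```text
4 16.28 [0.   0.04 3.85] [ 2.8  0.1 -6. ] 25.37
8 16.57 [-0.    0.03  7.94] [ 3.1 -1.1 -7.3] 25.2
12 16.85 [ 0.    0.04 11.89] [ 3.9 -0.  -8.3] 25.68
14 17.1 [1.000e-02 3.000e-02 1.391e+01] [ 3.3 -1.7 -8.3] 25.36
15 17.35 [-0.    0.02 14.95] [ 4.3  0.6 -8.9] 25.55
16 17.6 [ 0.03  0.02 16.  ] [ 4.3 -0.9 -8.7] 25.27
17 17.85 [-0.05  0.05 16.29] [  9.   -2.7 -26. ] 24.81
18 18.1 [-0.17  0.06 16.46] [ 14.9  -5.3 -43.9] 25.02
```

The stop shows clearly at 16.2 mm, with the spring reading 6 N rising to 9 N before it. I'll ease to a moderate pull against the stop and check.

```bash
python3 - <<'E'
from workcell import *
from h import *
movel([546.4,-124.1,87.6+17.0],max_speed=20)
wait(0.8)
s=read_state();print(s["time"],s["eef_pos"].round(2),s["ft_force"].round(1),s["finger_gap"])
for n in("scene","wrist"):
    c=camera(n);im=c["image"]
    cv2.imwrite(f"pics/{n}6.png",cv2.resize(im[100:230,170:330],None,fx=4.5,fy=4.5) if n=="scene" else im)
E
```

```text
19.15 [ 546.35 -124.11  103.92] [  9.4  -2.9 -25.7] 25.360706546752876
```

View pics/scene6.png

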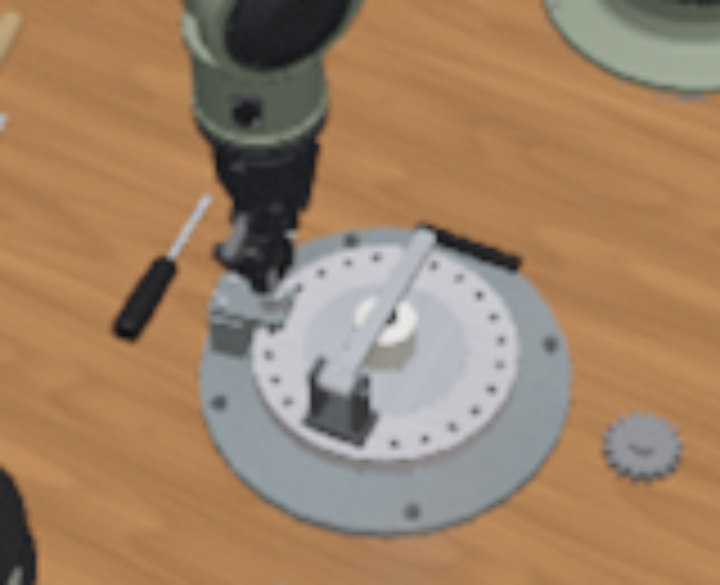

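View pics/wrist6.png

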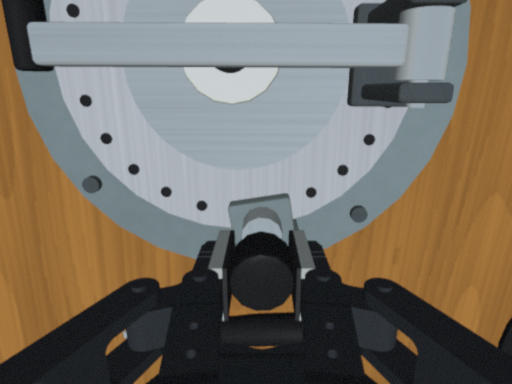

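The wrist view shows the knob held between the pads at (263,270), with the bush visible below it and the arm still level over the hub. The pull against the stop is steady at 26 N, so I'm handing in.

```bash
python3 -c "
from workcell import *
print(finish_job()); s=read_state(); print(s['time'],s['eef_pos'],s['ft_force'],s['finger_gap'])"
```

```text
the job is handed in; nothing more can be done
None
the job is handed in; nothing more can be done
```

The hold-down arm is fully down over the hub, and I handed the job in still gripping the plunger knob at its upper stop. The job took about 19 s of the 48 s allowed.

- **Hold-down arm:** I gripped the handle bar and swung it down along its arc. The guard stopped me 3 mm above the planned end, so I let go and checked. The camera put the arm level at 105–106 mm along its length, apart from one 84 mm sample that I took to be the hub beside the arm. A press from above with closed fingers met the bar at 106 mm, which matches it resting on its stop.
- **Plunger:** I then gripped the knob and pulled it straight up. The force rose from 6 to 9 N as the spring stretched, then jumped sharply at 16.2 mm, where the stop is. There was no sign of slipping. The pull peaked at 44 N against the stop, so I eased it to a steady 26 N before handing in.
- **Last checks:** The finger gap was 25.4 mm and the tool had risen 16.3 mm from its grasp height. In the last pictures the hub stands in place under the arm, and the gear and screwdriver have not visibly moved.
- **Disagreement:** The top and wrist cameras differed by about 3 mm on where the knob was. I used a position between them, and the tool shifted about 1 mm sideways as the fingers closed.

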